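Put the bench chisels to bed in their case and close it

ROBOT

A 6-joint arm with a two-finger parallel gripper is mounted at the origin on a cart in front of the work surface, level with it; the furniture and walls round the work are solid. World frame = base frame: x ahead of the robot, y to its left, z up, the work surface at z = 0. Lengths are in mm, angles in degrees, forces in N, time in s.
With the tool pointing down it reaches from about 300 to 850 mm from the base axis. Payload 4.2 kg.
Tool frame: the origin (TCP) lies midway between the tips of the shut fingers; the grasp point (between the pads) lies 19 mm behind it; z points along the fingers, y is the line along which they close (so a half turn about z gives the same grasp; the last joint's range is limited). The gripper opens to 91 mm and grips with 3 to 60 N. Pads are 32 mm wide; open, the fingers measure 118 mm over their backs; the gripper's body (76 mm by 178 mm) begins 60 mm behind the grasp point.
Start: joints at [-64.286, 18.312, 89.639, -0, 72.044, -1.146], TCP at [259.8, -512.979, 213.976] pointing down, gripper open.
Joint ranges: [-177.97, 177.97], [-48.28, 115.42], [12.27, 149.76], [-77.06, 257.06], [2.81, 150.46], [-146.56, 146.56]. Speed limits (degrees/s): [147.25, 147.25, 180, 180, 180, 180].

INTERFACE

Orientations are given as [roll, pitch, yaw] about the fixed x, y, z axes, in that order (R = Rz(yaw) Ry(pitch) Rx(roll)).
In Python, from workcell import env gives the robot as it stands.
- The arm moves only by the shell command python3 -m jog 'ROWS' [FORCE]. ROWS is a JSON object of lists of equal length, an entry for each row: "jaw": the finger opening in mm, from 0 to 91.2; "slide": the shift along the tool's x, y, z in units of 30 mm (1.0 is 30 mm), a list of three; "spin": the turn about the tool's z in units of 8 degrees (1.0 is 8 degrees). In form: {"jaw": [jaw, ...], "slide": [[dx, dy, dz], ...], "spin": [spin, ...]}. A call has 1 to 10 rows; each row shifts and turns the commanded pose from where the row before left it, along the tool's axes as they then stand; what a row does not reach is not made up. A row lasts 1/10 s, in which the tool goes at most 50 mm and 8.59 degrees, less where a joint would pass 70% of its speed; a pose out of reach is approached as far as the arm can. A call is refused whole if a number of a shift passes 1 or a number of a turn 1, either way. A call with a gripper value outside its range is refused whole. The fingers move at their own pace and stop on an object; FORCE is the grip in N (left out, the last holds). Time passes only in rows, so rows that do not move let the fingers close. It gives the time, the measured TCP pose, the force, the opening and the grip force at its end, in the units of the state.
- env.state(): the state, without advancing time (a new reading comes with each control period).
- env.grab_frame(name): name is "side" or "top"; returns the picture (384x512x3 uint8, red, green, blue); there is no depth.
- env.camera_model(name): a dict with "fx", "fy", "cx", "cy" (pixels), "camera_from_world" (4x4, takes a point from world to camera coordinates). Camera axes: x right, y up, looking along -z (the intrinsics and any distortion apply to the point x, -y, -z); pixel columns grow to the right and rows downward; lengths in mm; the calibration is good to about 2 mm. A picture is of the moment at which its call begins. camera_model takes no time and is no camera call.
- env.job_done(): hands the job in; it is judged then, once.
The state is a dict: "time_s": time; "qpos": joint angles; "qvel": joint speeds; "effort": joint torques, N m; "ee_pos": TCP position; "ee_rot": TCP orientation; "force": force on the tool from outside, world axes, zero at the start; "torque": the same for the moment, N m; "gripper_width": finger opening in mm; "gripper_force": force on a finger pad.
Only numpy, scipy, OpenCV 4.12 (cv2) and the standard library are available. Lean on these libraries where they do the work, as an engineer would, in place of code of your own. Each camera call takes 0.05 s, during which the arm holds its last target. There are 200 camera calls.

TASK

Put the three bench chisels away in their case, each lying flat in the bed that fits its blade (widest blade in the bed with the widest blade notch, narrowest in the narrowest), all handles at the handle-rest end, then set the lid on the case so that it sits down fully on the rim. The screwdriver and the glue brush are not part of the set: leave them where they lie.

Things in the scene. Friction and masses are not known exactly. Their poses are not given: they have to be found in the camera images.
- case: Open wooden case fixed on the bench: pale walls, grey floor, 2 dark cross racks. 292 (x) x 236 (y) mm, rim 46 high, walls 8, floor 5. Origin: centre of underside, +x to the cutting-edge end. 3 beds along x. Blade rack (x 52 to 100, top 26 mm) has notches 42 mm wide at y=+66 (wide bed), 30 at y=0 (middle), 24 at y=-66 (narrow). Bedded chisel: origin near (0, bed y, 5) mm, handle to -x.
- case_handle_end (a point): Point on the case, middle of its handle-end wall's top edge: (-146, 0, 46) mm in the case frame. Inside that wall is the handle rest (x -138 to -108, top 22 mm): 3 equal notches 46 mm wide at y=+66, 0, -66. All notches reach the floor. Between the racks lies an open finger trough; bedded handles leave 38 mm between neighbours, so open the fingers only part way there.
- lid: Loose lid of the case: pale wood, 2 darker cross bands, dark bar handle. Panel 292 (x) x 236 (y) x 10 mm; strips below (262 x 206 over all, 6 deep) drop inside the walls with 7 mm play each way. Origin: centre of panel underside, z up. Handle along x, 120 long, 18 wide, 10 to 40 mm above origin: grip across. Either way round. Seated: origin at (0, 0, 46) mm in the case frame. About 0.35 kg.
- chisel_25: Wide bench chisel, bright red handle, 250 mm long, lying flat. Handle round, 28 mm at the fattest. Weighs 0.14 kg. Origin: underside, near mid-length; z up. From handle to edge its long axis points -0.48 rad from own +x about z. Blade 26 mm wide. Grip across the handle at (-48, 27, 20) mm in own frame, near the balance point. Goes in the wide bed.
- chisel_12: Medium bench chisel, light brown wooden handle, 260 mm long, lying flat. Handle round, 28 mm at the fattest. Weighs 0.14 kg. Origin: underside, near mid-length; z up. From handle to edge its long axis points -0.30 rad from own +x about z. Blade 12 to 16 mm wide. Grip across the handle at (-53, 14, 20) mm in own frame, near the balance point. Goes in the middle bed.
- chisel_6: Narrow bench chisel, dark reddish-brown wooden handle, 250 mm long, lying flat. Handle round, 28 mm at the fattest. Weighs 0.14 kg. Origin: underside, near mid-length; z up. From handle to edge its long axis points -0.37 rad from own +x about z. Blade 6 to 10 mm wide. Grip across the handle at (-52, 17, 20) mm in own frame, near the balance point. Goes in the narrow bed.
- screwdriver: Slotted screwdriver with a green handle, 87 x 211 x 27 mm as it lies. Origin: underside, middle of its outline. Not a chisel: it stays where it lies.
- glue_brush: Flat glue brush: plain wooden handle, steel ferrule, brown bristles, 54 x 226 x 19 mm. Origin: underside, middle of its outline. Not a chisel: it stays where it lies.

How it is judged:
By the outcome, as a careful person would: the job done as asked, in the order asked, and still so for the second after the job is handed in, with the robot touching nothing.
It also fails if it takes over 112 s, if anything falls off the work surface, if the arm or the gripper's body presses on something with over 40 N, if the wrist force passes 120 N, or if a joint passes its speed limit or range.

## Working session

There is one attempt and no reset: what is moved stays moved. The work goes in short steps, Python scripts to look and compute and a shell command to move; the robot and the scene stay as the last step left them, time stands still between calls to the robot, and variables do not carry over. Pictures are saved under pics/ and viewed, at most 14 in all, crops included, and the job is handed in when it is done.

```bash
ls; mkdir -p pics; python3 - <<'E'
from workcell import env
import cv2,json
for n in("top","side"):
    f=env.grab_frame(n); cv2.imwrite(f"pics/{n}0.png",cv2.cvtColor(f,cv2.COLOR_RGB2BGR)); 
    m=env.camera_model(n); print(n,m)
print(env.state())
E
```

```text
pics
top {'fx': 400.1045984946471, 'fy': 400.1045984946471, 'cx': 249.89310651822245, 'cy': 185.61272332525328, 'camera_from_world': array([[-2.15401021e-02, -9.99758012e-01, -4.46549962e-03,
         2.15101025e+01],
       [ 9.80041568e-01, -2.19977755e-02,  1.97571816e-01,
        -5.75851444e+02],
       [-1.97622237e-01, -1.20658167e-04,  9.80278245e-01,
        -1.00874069e+03],
       [ 0.00000000e+00,  0.00000000e+00,  0.00000000e+00,
         1.00000000e+00]])}
side {'fx': 458.12224409028676, 'fy': 458.12224409028676, 'cx': 254.75950404634176, 'cy': 190.8390651926921, 'camera_from_world': array([[-6.87530495e-01, -7.26152646e-01, -2.03785859e-03,
         3.89403376e+02],
       [ 3.71288030e-01, -3.53949214e-01,  8.58408500e-01,
        -2.87530510e+02],
       [-6.24056902e-01,  5.89425389e-01,  5.12962663e-01,
        -1.30435161e+03],
       [ 0.00000000e+00,  0.00000000e+00,  0.00000000e+00,
         1.00000000e+00]])}
{'time_s': 0.1, 'qpos': array([-6.42855379e+01,  1.83463743e+01,  8.97009579e+01, -1.02994665e-05,
        7.20444630e+01, -1.14567803e+00]), 'qvel': array([ 0.01765554,  0.01277545, -0.21195918,  0.1324169 , -0.04208364,
       -0.02562908]), 'effort': array([-1.68959509e-04, -4.13332844e+01, -2.32510453e+01,  7.28204590e-02,
        4.22180048e-02, -4.39132157e-05]), 'ee_pos': array([ 259.59183378, -512.53925808,  213.20999379]), 'ee_rot': array([-1.79908223e+02, -1.82560964e-03,  2.68601418e+01]), 'force': array([0.11874579, 0.13533434, 0.55645009]), 'torque': array([ 0.03298582, -0.01861919,  0.07690352]), 'gripper_force': 0.0, 'gripper_width': 91.3499731557952}
```

View pics/top0.png

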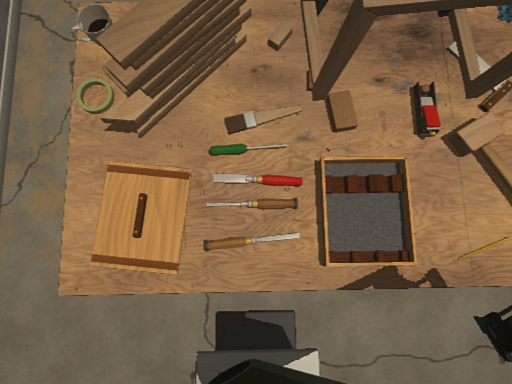

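View pics/side0.png

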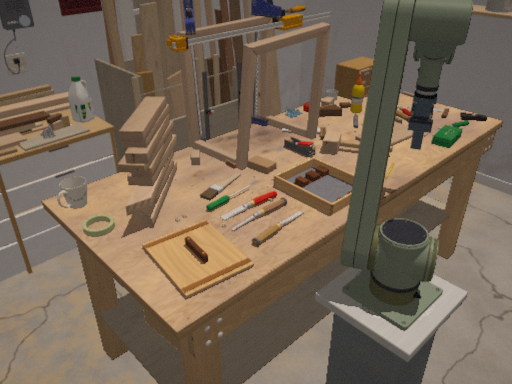

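The top view shows the lid at about (142,217), the red chisel at (258,181), the dark brown one at (252,204) and the light brown one at (250,242). The case is at (367,212) with its blade rack up, which is world +x. Next I'll measure.

```bash
cat > h.py <<'E'
import numpy as np,cv2
from workcell import env
def cast(n,uv,z):
    m=env.camera_model(n);T=np.array(m["camera_from_world"]);R,t=T[:3,:3],T[:3,3]
    uv=np.atleast_2d(np.array(uv,float));z=np.broadcast_to(z,len(uv))
    d=np.c_[(uv[:,0]-m["cx"])/m["fx"],-(uv[:,1]-m["cy"])/m["fy"],-np.ones(len(uv))]@R
    o=-R.T@t
    return o+d*((z-o[2])/d[:,2])[:,None]
def proj(n,P):
    m=env.camera_model(n);T=np.array(m["camera_from_world"]);P=np.atleast_2d(P)
    c=P@T[:3,:3].T+T[:3,3]
    return np.c_[m["cx"]+m["fx"]*c[:,0]/-c[:,2],m["cy"]-m["fy"]*c[:,1]/-c[:,2]]
def snap(n,f): 
    im=cv2.cvtColor(env.grab_frame(n),cv2.COLOR_RGB2BGR);cv2.imwrite(f,im);return im
E
python3 - <<'E'
import cv2
im=cv2.imread("pics/top0.png")
cv2.imwrite("pics/c1.png",cv2.resize(im[145:285,190:420],None,fx=3.4,fy=3.4,interpolation=cv2.INTER_CUBIC))
cv2.imwrite("pics/c2.png",cv2.resize(im[150:285,80:210],None,fx=4,fy=4,interpolation=cv2.INTER_CUBIC))
hsv=cv2.cvtColor(im,cv2.COLOR_BGR2HSV)
for p in [(285,182),(280,204),(225,243),(280,240),(230,179),(225,205),(240,215),(365,210),(322,210),(142,217)]: print(p,hsv[p[1],p[0]],im[p[1],p[0]])
E
```

```text
(285, 182) [  3 221 148] [ 20  32 148]
(280, 204) [ 13 148 134] [ 56  89 134]
(225, 243) [ 16 161 144] [ 53 101 144]
(280, 240) [ 14  83 117] [ 79  97 117]
(230, 179) [ 19  47 178] [145 166 178]
(225, 205) [ 19  50 142] [114 132 142]
(240, 215) [ 14 120 155] [ 82 116 155]
(365, 210) [14 32 89] [78 83 89]
(322, 210) [ 14 142  61] [27 43 61]
(142, 217) [ 11 164  53] [19 32 53]
```

View pics/c1.png

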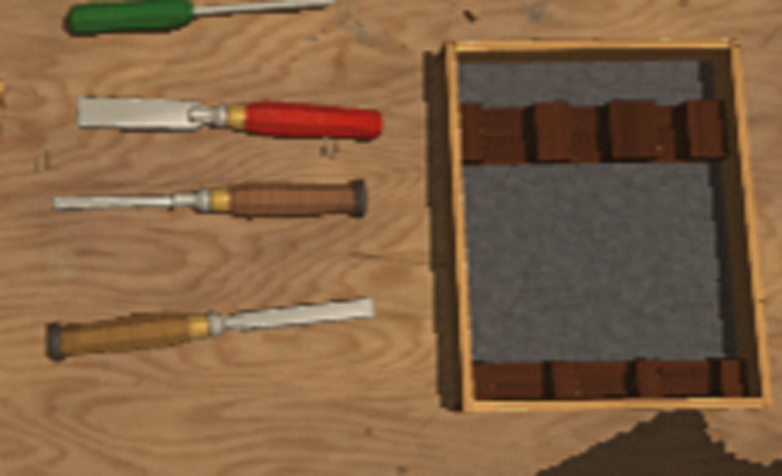

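View pics/c2.png

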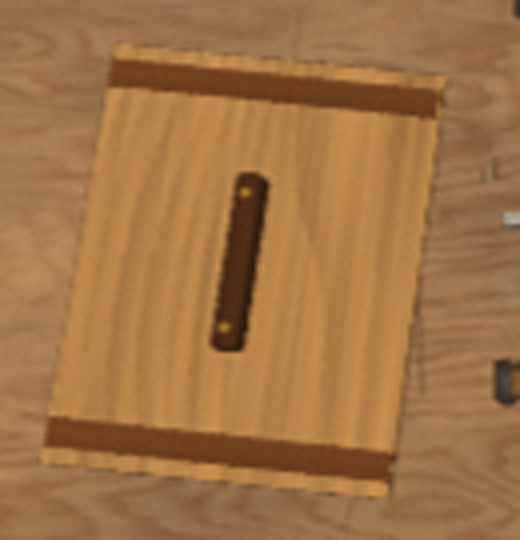

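The crop confirms that the blade rack is at the +x end, with the widest notch on the left (+y) and the handle rest near the robot. It also confirms that the light-brown chisel points the opposite way to the other two. I'll convert those points to positions.

```bash
cat > m.py <<'E'
from h import *
def c1(p): return np.array(p)/3.4+[190,145]-0.35
def c2(p): return np.array(p)/4+[80,150]-0.37
o=cast("top",c1([(447,43),(740,41),(767,404),(463,410)]),46)
print("case",o[:,:2].round(1),"c",o.mean(0).round(1)); d=lambda a,b:np.linalg.norm(a-b).round(1)
print(d(o[0],o[1]),d(o[2],o[3]),d(o[0],o[3]),d(o[1],o[2]))
ax=o[0]+o[1]-o[2]-o[3];ay=o[0]+o[3]-o[1]-o[2];print("yaw",np.degrees([np.arctan2(ax[1],ax[0]),np.arctan2(-ay[0],ay[1])]))
# rack tops: left/right edges of raised teeth
print("teeth",cast("top",c1([(465,103),(526,103),(535,103),(605,103),(612,103),(680,103),(690,103)]),26)[:,:2].round(1))
l=cast("top",c2([(113,44),(446,79),(390,497),(42,463)]),16)
print("lid",l[:,:2].round(1),l.mean(0).round(1),d(l[0],l[1]),d(l[2],l[3]),d(l[0],l[3]),d(l[1],l[2]))
ax=l[0]+l[1]-l[2]-l[3];print("yaw",np.degrees(np.arctan2(ax[1],ax[0])))
hh=cast("top",c2([(252,173),(228,352)]),46);print("hdl",hh.mean(0).round(1),d(*hh),np.degrees(np.arctan2(*(hh[0]-hh[1])[[1,0]])))
for n,L,e,t in(("25",250,(382,124),(78,112)),("6",250,(366,198),(53,203)),("12",260,(47,342),(373,307))):
    E=cast("top",c1(e),14)[0];T=cast("top",c1(t),5)[0];u=(T-E)[:2];ln=np.linalg.norm(u);u/=ln
    g=(E+T)[:2]/2-55*u
    print(n,E.round(),T.round(),"len",ln.round(1),"grip",g.round(1),"yaw",np.degrees(np.arctan2(u[1],u[0])).round(1),"side px",proj("side",[E,T]).round())
print(proj("side",o).round(),proj("side",l).round())
im=cv2.imread("pics/top0.png").astype(int);b,g,r=im[...,0],im[...,1],im[...,2]
m=((r>2.2*g)&(r>90)).astype(np.uint8);m[:, 320:]=0;m[:165]=0;m[200:]=0
c=max(cv2.findContours(m,0,2)[0],key=cv2.contourArea);R=cv2.minAreaRect(c);print(R, cast("top",R[0],14).round(1))
E
python3 m.py
```

```text
case [[ 653.  -187.3]
 [ 649.3 -422.4]
 [ 363.4 -414.5]
 [ 363.9 -183.1]] c [ 507.4 -301.8   46. ]
235.1 231.4 289.1 286.0
yaw [-1.20118378 -0.51593486]
teeth [[ 607.8 -202.8]
 [ 606.7 -252.2]
 [ 606.5 -259.5]
 [ 605.2 -316.1]
 [ 605.1 -321.8]
 [ 603.9 -376.8]
 [ 603.7 -384.9]]
lid [[665.1 406.4]
 [634.5 172.1]
 [349.9 207.1]
 [377.  439.7]] [506.6 306.3  16. ] 236.3 234.2 290.0 286.8
yaw -6.812520243236178
hdl [505.4 303.5  46. ] 119.9 -5.75417640854024
25 [ 594. -136.   14.] [612. 113.   5.] len 250.1 grip [599.4 -66.4] yaw 85.9 side px [[276. 193.]
 [223. 218.]]
6 [ 534. -120.   14.] [537. 134.   5.] len 254.3 grip [534.4 -48.3] yaw 89.3 side px [[284. 200.]
 [232. 229.]]
12 [424. 138.  14.] [ 446. -123.    5.] len 261.7 grip [430.4  62. ] yaw -85.0 side px [[254. 242.]
 [302. 211.]]
[[274. 175.]
 [314. 157.]
 [370. 182.]
 [332. 204.]] [[142. 244.]
 [205. 219.]
 [254. 262.]
 [187. 295.]]
((281.5072326660156, 179.7835693359375), (39.244876861572266, 9.328153610229492), 1.9091525077819824) [[599.5 -79.5  14. ]]
```

```bash
python3 - <<'E'
import cv2,numpy as np
im=cv2.imread("pics/top0.png")
a=im[170:198,318:414];b=im[246:268,318:414]
s=cv2.imread("pics/side0.png")[155:215,270:375]
f=lambda x:cv2.resize(np.clip(x.astype(float)*1.8,0,255).astype('uint8'),(780,int(x.shape[0]*780/x.shape[1])),interpolation=cv2.INTER_NEAREST)
v=np.vstack([f(a),f(b)]);print(v.shape)
cv2.imwrite("pics/c3.png",v)
E
```

```text
(405, 780, 3)
```

View pics/c3.png

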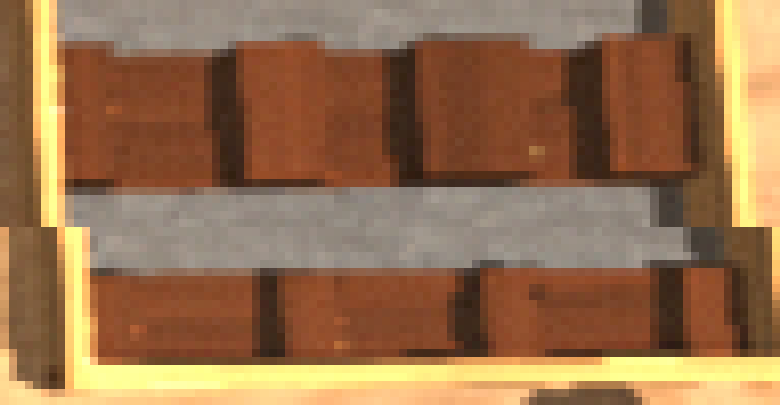

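The rack view confirms it: notch floors are dark as well, and notch widths run wide, middle, narrow from left (+y) to right. The case centre is about (507,−302) with yaw about −0.8°. I'll start with the red chisel.

```bash
cat > go.py <<'E'
# usage: go.py x y z yaw -> delta in tool units from the measured pose
import sys;from h import *
from scipy.spatial.transform import Rotation as Ro
s=env.state();x,y,z,w=map(float,sys.argv[1:5])
d=np.array([x,y,z])-s["ee_pos"];yaw=s["ee_rot"][2];R=Ro.from_euler("xyz",[180,0,yaw],degrees=True)
Rt=Ro.from_euler("xyz",[180,0,w],degrees=True);dw=(yaw-w+180)%360-180
print("t",round(s["time_s"],2),"pos",s["ee_pos"].round(1),"rot",s["ee_rot"].round(1),"q",s["qpos"].round(),"F",s["force"].round(1),"w",s["gripper_width"].round(1),s["gripper_force"].round(1))
print("units now-frame",(R.inv().apply(d)/30).round(2),"after-spin-frame",(Rt.inv().apply(d)/30).round(2),"spin",round(dw/8,2))
E
python3 -m jog '{"jaw":[70,70,70,70,70,70,70,70],"slide":[[0,0,0.35],[0,0,0.35],[0,0,0.35],[0,0,0.35],[0,0,0.35],[0,0,0.35],[0,0,0.35],[0,0,0.35]],"spin":[-0.92,-0.92,-0.92,-0.92,-0.92,-0.92,-0.92,-0.92]}' 25
python3 go.py 600 -66 100 86
```

```text
time_s: 0.9
ee_pos: [259.7, -512.7, 129.1]
ee_rot: [-180.0, -0.0, 86.0]
force: [-0.2, -0.4, 0.2]
gripper_width: 70.3
gripper_force: 0.0Traceback (most recent call last):
  File "go.py", line 7, in <module>
    print("t",round(s["time_s"],2),"pos",s["ee_pos"].round(1),"rot",s["ee_rot"].round(1),"q",s["qpos"].round(),"F",s["force"].round(1),"w",s["gripper_width"].round(1),s["gripper_force"].round(1))
                                                                                                                                           ^^^^^^^^^^^^^^^^^^^^^^^^
AttributeError: 'float' object has no attribute 'round'
```

```bash
sed -i 's/s\["gripper_width"\].round(1),s\["gripper_force"\].round(1)/round(s["gripper_width"],1),round(s["gripper_force"],1)/' go.py
python3 -m jog '{"jaw":[70,70,70,70,70,70,70,70,70,70],"slide":[[0.8,0.5,0],[0.9,0.6,0],[0.9,0.6,0],[0.9,0.6,0],[0.9,0.6,0],[0.9,0.6,0],[0.9,0.6,0],[0.9,0.6,0],[0.9,0.6,0],[0.9,0.6,0]],"spin":[0,0,0,0,0,0,0,0,0,0]}' 
python3 go.py 600 -66 80 86
```

```text
time_s: 1.9
ee_pos: [456.6, -258.6, 129.7]
ee_rot: [-180.0, -0.0, 85.7]
force: [-0.1, 0.2, 0.3]
gripper_width: 69.7
gripper_force: 0.0
t 1.9 pos [ 456.6 -258.6  129.7] rot [-180.    -0.    85.7] q [-31.  18. 103.  -0.  59. -27.] F [-0.1  0.2  0.3] w 69.7 0.0
units now-frame [6.76 4.29 1.66] after-spin-frame [6.74 4.32 1.66] spin -0.03
```

```bash

python3 -m jog '{"jaw":[70,70,70,70,70,70,70,70,70,70],"slide":[[0.9,0.55,0],[0.9,0.55,0],[0.9,0.55,0],[0.9,0.55,0.2],[0.8,0.55,0.3],[0.8,0.55,0.3],[0.8,0.5,0.3],[0.5,0.4,0.3],[0.24,0.11,0.2],[0,0,0]],"spin":[0,0,0,0,0,0,0,0,0,0]}' 
python3 go.py 600 -66 4 86
python3 - <<'E'
from h import *
snap("top","pics/t1.png")
im=cv2.imread("pics/t1.png");cv2.imwrite("pics/t1c.png",cv2.resize(im[130:270,190:330],None,fx=4,fy=4))
E
```

```text
time_s: 2.9
ee_pos: [599.5, -67.3, 80.6]
ee_rot: [-179.8, 0.0, 85.8]
force: [-0.3, 0.6, -0.2]
gripper_width: 69.7
gripper_force: 0.0
t 2.9 pos [599.5 -67.3  80.6] rot [-179.8    0.    85.8] q [-7. 27. 96. -0. 57. -3.] F [-0.3  0.6 -0.2] w 69.7 0.0
units now-frame [0.05 0.01 2.55] after-spin-frame [0.05 0.01 2.55] spin -0.02
```

View pics/t1c.png

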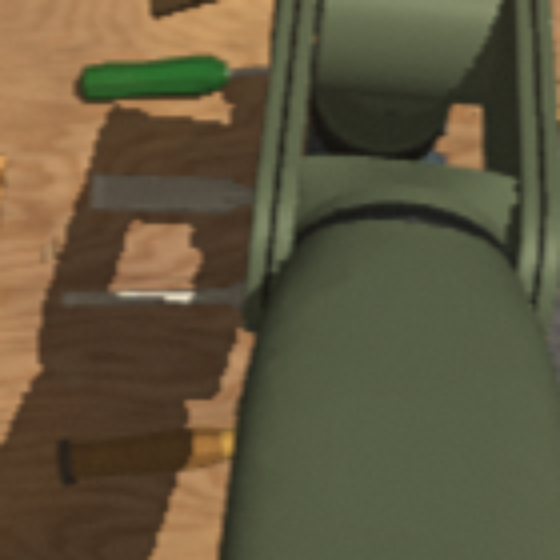

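The arm hides the chisel from above; the blade end agrees with the measurement, so I'm going down.

```bash

python3 -m jog '{"jaw":[58,58,58,58,58,58,0,0,0,0],"slide":[[0,0,0],[0.04,0,0.6],[0,0,0.6],[0,0,0.6],[0,0,0.5],[0,0,0.25],[0,0,0],[0,0,0],[0,0,0],[0,0,0]],"spin":[0,0,0,0,0,0,0,0,0,0]}' 25
python3 -m jog '{"jaw":[0,0,0],"slide":[[0,0,0],[0,0,0],[0,0,0]],"spin":[0,0,0]}' 25
python3 go.py 453 -235 130 -0.8
```

```text
time_s: 3.95
ee_pos: [600.7, -66.8, 6.3]
ee_rot: [179.9, 0.0, 85.7]
force: [-0.4, 0.3, -0.4]
gripper_width: 28.8
gripper_force: 0.0
time_s: 4.25
ee_pos: [600.6, -66.7, 6.3]
ee_rot: [179.9, 0.0, 85.7]
force: [-0.2, 0.7, 6.2]
gripper_width: 26.8
gripper_force: 25.0
t 4.25 pos [600.6 -66.7   6.3] rot [179.9   0.   85.7] q [ -7.  32. 101.  -0.  47.  -3.] F [-0.2  0.7  6.2] w 26.8 25.0
units now-frame [-5.96 -4.49 -4.12] after-spin-frame [-4.84  5.68 -4.12] spin 10.82
```

It's gripped a bit high, with some wedging on the handle. I'll regrip 4 mm lower.

```bash

python3 -m jog '{"jaw":[40,40,0,0,0,0],"slide":[[0,0,0],[0,0,0.14],[0,0,0],[0,0,0],[0,0,0],[0,0,0]],"spin":[0,0,0,0,0,0]}' 30
python3 -m jog '{"jaw":[0,0,0,0,0,0],"slide":[[0,0,-0.1],[0,0,-0.5],[0,0,-1],[0,0,-1],[0,0,-0.9],[0,0,-0.4]],"spin":[0,0,0,0,0,0]}'
python3 go.py 453 -235 130 -0.8
```

```text
time_s: 4.85
ee_pos: [599.8, -66.6, 0.9]
ee_rot: [-179.9, 0.0, 85.7]
force: [-0.8, 0.4, -1.5]
gripper_width: 26.8
gripper_force: 30.0
time_s: 5.45
ee_pos: [601.5, -66.8, 121.2]
ee_rot: [179.7, 0.0, 85.7]
force: [0.4, 0.4, -1.4]
gripper_width: 26.6
gripper_force: 30.0
t 5.45 pos [601.5 -66.8 121.2] rot [179.7   0.   85.7] q [-7. 25. 94. -0. 61. -3.] F [ 0.4  0.4 -1.4] w 26.6 30.0
units now-frame [-5.96 -4.52 -0.29] after-spin-frame [-4.87  5.67 -0.29] spin 10.82
```

```bash

python3 -m jog '{"jaw":[0,0,0,0,0,0,0,0,0,0],"slide":[[-0.4,-0.3,-0.2],[-0.8,-0.6,-0.1],[-0.9,-0.7,0],[-0.9,-0.7,0],[-0.9,-0.7,0],[-0.9,-0.7,0],[-0.8,-0.6,0],[-0.36,-0.22,0],[0,0,0],[0,0,0]],"spin":[0,0,0,0,0,0,0.4,0.8,0.9,0.9]}'
python3 -m jog '{"jaw":[0,0,0,0,0,0,0,0,0,0],"slide":[[0,0,0],[0,0,0],[0,0,0],[0,0,0],[0,0,0],[0,0,0],[0,0,0],[0,0,0],[0,0,0],[0,0,0]],"spin":[0.9,0.9,0.9,0.9,0.9,0.9,0.9,0.9,0.6,0]}'
python3 go.py 453 -235 6 -0.8
python3 - <<'E'
from h import *
a=snap("top","pics/t2.png")[130:300,270:450];b=snap("side","pics/s2.png")[130:250,230:410]
cv2.imwrite("pics/p2.png",np.vstack([cv2.resize(a,None,fx=2,fy=2),cv2.resize(b,None,fx=2,fy=2)]))
E
```

```text
time_s: 6.45
ee_pos: [448.7, -234.8, 125.9]
ee_rot: [-179.8, 0.0, 61.3]
force: [-0.6, 0.1, -0.1]
gripper_width: 26.7
gripper_force: 30.0
time_s: 7.45
ee_pos: [449.3, -234.3, 125.9]
ee_rot: [-179.9, 0.2, -0.7]
force: [0.4, -0.9, -1.0]
gripper_width: 26.7
gripper_force: 30.0
t 7.45 pos [ 449.3 -234.3  125.9] rot [-179.9    0.2   -0.7] q [-29.  17. 106.  -0.  58.  62.] F [ 0.4 -0.9 -1. ] w 26.7 30.0
units now-frame [0.12 0.02 4.  ] after-spin-frame [0.12 0.02 4.  ] spin 0.02
```

View pics/p2.png

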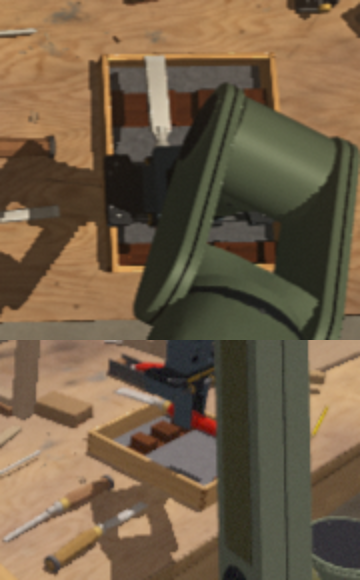

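The red chisel hangs over the wide bed, with its blade tip at about full-image (347,158). I'll check its lateral position with a ray at the carried height.

```bash
python3 - <<'E'
from h import *
im=cv2.imread("pics/t2.png");h=cv2.cvtColor(im,cv2.COLOR_BGR2HSV)
m=((h[...,1]<40)&(h[...,2]>150)).astype(np.uint8);m[:150]=0;m[215:]=0;m[:,:335]=0;m[:,365:]=0
c=max(cv2.findContours(m,0,2)[0],key=cv2.contourArea);x,y,w,hh=cv2.boundingRect(c);print(x,y,w,hh)
for r in(y+2,y+8,y+16,y+24):
    k=np.where(m[r])[0]
    if len(k): print(r,k.min(),k.max(),cast("top",[(k.min(),r),(k.max()+1,r)],130)[:,:2].round(1).tolist())
E
```

```text
345 185 2 2
193 350 351 [[537.4, -237.8], [537.3, -242.7]]
```

```bash
python3 - <<'E'
from h import *
p=proj("top",[(625,-237.5,130),(565,-236.5,130),(625,-237.5,120)]);print(p.round(1),((p-[270,130])*2).round(0))
im=cv2.imread("pics/t2.png");
for r in(162,170,180,190):print(r,im[r,338:362].max(1))
E
```

```text
[[347.4 158.7]
 [348.7 182.1]
 [346.5 159.7]] [[155.  57.]
 [157. 104.]
 [153.  59.]]
162 [ 80  80  80  78  75 148 184 181 181 181 184 183 186 187 145  87  75  80
  78  79  79  78  79  78]
170 [ 97  95  94  91  87 104 164 188 188 188 189 186 190 192 193 146  92  90
  95  92  96  96  95  96]
180 [ 79  80  81  80  79  69 114 180 200 199 199 200 202 203 205 210 151  86
  83  87  83  81  83  83]
190 [ 80  79  81  80  79  78  81 129 192 208 210 208 208 209 211 214 198 136
  86  86  83  79  79  78]
```

The blade is within about 2 mm of the bed line. Lowering.

```bash

python3 -m jog '{"jaw":[0,0,0,0,0,0,0,0,0,0],"slide":[[0.12,0,0.3],[0,0,0.6],[0,0,0.7],[0,0,0.6],[0,0,0.5],[0,0,0.5],[0,0,0.3],[0,0,0.25],[0,0,0.15],[0,0,0.08]],"spin":[0,0,0,0,0,0,0,0,0,0]}'
python3 go.py 453 -235 6 -0.8
```

```text
time_s: 8.55
ee_pos: [454.8, -234.6, 7.6]
ee_rot: [180.0, -0.0, -0.6]
force: [0.3, -0.5, -1.3]
gripper_width: 26.8
gripper_force: 30.0
t 8.55 pos [ 454.8 -234.6    7.6] rot [180.   -0.   -0.6] q [-29.  26. 113.  -0.  41.  62.] F [ 0.3 -0.5 -1.3] w 26.8 30.0
units now-frame [-0.06  0.02  0.05] after-spin-frame [-0.06  0.02  0.05] spin 0.02
```

```bash

python3 -m jog '{"jaw":[0,42,42,42,42,42,42,42,42,42],"slide":[[-0.04,0,0.04],[0,0,0],[0,0,0],[0,0,-0.2],[0,0,-0.6],[0,0,-0.9],[0,0,-0.9],[0,0,-0.5],[0,0,-0.1],[0,0,0]],"spin":[0,0,0,0,0,0,0,0,0,0]}'
python3 go.py 534.4 -48.3 100 89.3
```

```text
time_s: 9.55
ee_pos: [453.7, -234.6, 103.3]
ee_rot: [180.0, -0.1, -0.7]
force: [0.6, -0.5, 0.2]
gripper_width: 41.7
gripper_force: 0.0
t 9.55 pos [ 453.7 -234.6  103.3] rot [ 1.8e+02 -1.0e-01 -7.0e-01] q [-29.  18. 107.  -0.  54.  62.] F [ 0.6 -0.5  0.2] w 41.7 0.0
units now-frame [ 2.62 -6.24  0.11] after-spin-frame [6.24 2.61 0.11] spin -11.24
```

```bash

python3 -m jog '{"jaw":[58,58,58,58,58,58,58,58,58,58],"slide":[[0.15,-0.5,0],[0.35,-0.8,0],[0.4,-0.9,0],[0.4,-0.9,0],[0.4,-0.9,0],[0.4,-0.9,0],[0.35,-0.8,0],[0.17,-0.54,0.1],[0,0,0],[0,0,0]],"spin":[0,0,0,0,0,0,-0.4,-0.8,-0.95,-0.95]}'
python3 -m jog '{"jaw":[58,58,58,58,58,58,58,58,58,58],"slide":[[0,0,0],[0,0,0],[0,0,0],[0,0,0],[0,0,0],[0,0,0],[0,0,0],[0,0,0],[0,0,0],[0,0,0]],"spin":[-0.95,-0.95,-0.95,-0.95,-0.95,-0.95,-0.95,-0.95,-0.54,0]}'
python3 go.py 534.4 -48.3 1 89.3
python3 - <<'E'
from h import *
a=snap("top","pics/t3.png")[140:280,180:430]
cv2.imwrite("pics/p3.png",cv2.resize(a,None,fx=3,fy=3))
E
```

```text
time_s: 10.55
ee_pos: [532.5, -47.1, 98.1]
ee_rot: [-179.9, 0.2, 24.5]
force: [0.0, 0.4, -0.1]
gripper_width: 58.3
gripper_force: 0.0
time_s: 11.55
ee_pos: [532.5, -47.8, 98.4]
ee_rot: [-179.9, -0.0, 89.3]
force: [0.0, 0.1, -0.1]
gripper_width: 58.0
gripper_force: 0.0
t 11.55 pos [532.5 -47.8  98.4] rot [-179.9   -0.    89.3] q [ -6.  21. 104.  -0.  55.  -6.] F [ 0.   0.1 -0.1] w 58.0 0.0
units now-frame [-0.02  0.06  3.25] after-spin-frame [-0.02  0.06  3.25] spin -0.01
```

View pics/p3.png

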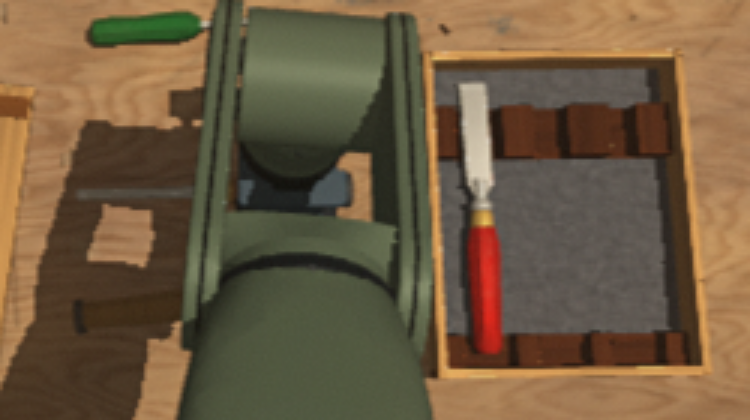

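The red chisel lies in the wide bed, with its blade at crop (473,120) inside the notch and its handle end at (488,345) on the rest. Next is the dark-brown chisel.

```bash

python3 -m jog '{"jaw":[58,58,58,58,58,58,0,0,0,0],"slide":[[0,0.06,0.5],[0,0,0.8],[0,0,0.8],[0,0,0.6],[0,0,0.35],[0,0,0.18],[0,0,0],[0,0,0],[0,0,0],[0,0,0]],"spin":[0,0,0,0,0,0,0,0,0,0]}' 30
python3 -m jog '{"jaw":[0,0,0,0,0,0,0,0,0],"slide":[[0,0,0],[0,0,0],[0,0,-0.1],[0,0,-0.5],[0,0,-1],[0,0,-1],[0,0,-0.9],[0,0,-0.4],[0,0,0]],"spin":[0,0,0,0,0,0,0,0,0]}'
python3 go.py 452 -367 125 -0.8
```

```text
time_s: 12.6
ee_pos: [535.7, -48.0, 3.5]
ee_rot: [179.9, 0.0, 89.3]
force: [-0.0, -0.2, 0.2]
gripper_width: 28.8
gripper_force: 0.1
time_s: 13.5
ee_pos: [536.0, -48.0, 121.0]
ee_rot: [179.8, 0.0, 89.3]
force: [-0.7, 0.3, -1.6]
gripper_width: 26.8
gripper_force: 30.0
t 13.5 pos [536. -48. 121.] rot [179.8   0.   89.3] q [ -6.  19. 103.  -0.  58.  -6.] F [-0.7  0.3 -1.6] w 26.8 30.0
units now-frame [-10.67  -2.66  -0.13] after-spin-frame [-2.65 10.67 -0.13] spin 11.26
```

```bash

python3 -m jog '{"jaw":[0,0,0,0,0,0,0,0,0,0],"slide":[[-0.5,-0.1,-0.1],[-0.9,-0.2,-0.1],[-1,-0.25,0],[-1,-0.25,0],[-1,-0.25,0],[-1,-0.25,0],[-1,-0.25,0],[-1,-0.25,0],[-1,-0.25,0],[-1,-0.25,0]],"spin":[0,0,0,0,0,0,0,0,0,0]}'
python3 -m jog '{"jaw":[0,0,0,0,0,0,0,0,0,0],"slide":[[-0.9,-0.25,0],[-0.37,-0.36,0],[0,0,0],[0,0,0],[0,0,0],[0,0,0],[0,0,0],[0,0,0],[0,0,0],[0,0,0]],"spin":[0.3,0.7,0.95,1,1,1,1,1,1,1]}'
python3 -m jog '{"jaw":[0,0,0,0],"slide":[[0,0,0],[0,0,0],[0,0,0],[0,0,0]],"spin":[1,0.95,0.36,0]}'
python3 go.py 452 -367 8.5 -0.8
python3 - <<'E'
from h import *
a=snap("top","pics/t4.png")
p=proj("top",[(625,-369.5,130),(565,-368.5,130)]);print(p.round(1))
for r in(162,170,180,188):print(r,a[r,380:410].max(1))
E
```

```text
time_s: 14.5
ee_pos: [460.4, -330.4, 123.7]
ee_rot: [-179.8, -0.1, 89.2]
force: [0.9, 0.1, -0.7]
gripper_width: 26.9
gripper_force: 30.0
time_s: 15.5
ee_pos: [441.5, -366.5, 123.7]
ee_rot: [-179.8, 0.2, 17.3]
force: [-0.3, -0.2, -1.1]
gripper_width: 26.6
gripper_force: 30.0
time_s: 15.9
ee_pos: [441.7, -366.5, 123.9]
ee_rot: [-179.9, 0.2, -0.8]
force: [0.3, 1.1, -1.9]
gripper_width: 26.7
gripper_force: 30.0
t 15.9 pos [ 441.7 -366.5  123.9] rot [-179.9    0.2   -0.8] q [-41.  22.  97.  -0.  61.  50.] F [ 0.3  1.1 -1.9] w 26.7 30.0
units now-frame [0.34 0.01 3.85] after-spin-frame [0.34 0.01 3.85] spin -0.0
[[400.  157.5]
 [401.9 180.9]]
162 [ 77  76  76  78  77  82  81  80  78  79  81  81  82  79  79  72  65  61
  87 156 187 170 112  64  67 159 196 186 175 173]
170 [ 95  94  92  92  91  92  92  92  92  93  90  92  91  91  90  94  67  46
  51  71 153 185 155  95  62  81 173 203 181 168]
180 [ 76  81  81  83  82  86  82  61  39  40  38  38  72  87  81  74  78  82
  84  73  85 173 199 174 112  64  92 177 207 175]
188 [ 80  78  79  99  93  80  78  79  59  37  34  33  39  76  89  80  78  79
  81  82  70  76 180 209 173 100  64 146 200 210]
```

The blade is exactly on the narrow bed line. Lowering.

```bash

python3 -m jog '{"jaw":[0,0,0,0,0,0,0,0,0,0],"slide":[[0.17,0,0.3],[0.17,0,0.6],[0,0,0.7],[0,0,0.6],[0,0,0.5],[0,0,0.4],[0,0,0.3],[0,0,0.25],[0,0,0.15],[0,0,0.05]],"spin":[0,0,0,0,0,0,0,0,0,0]}'
python3 go.py 452 -367 8 -0.8
```

```text
time_s: 16.95
ee_pos: [453.5, -366.6, 10.0]
ee_rot: [180.0, 0.0, -0.8]
force: [-0.0, 0.5, -2.4]
gripper_width: 26.8
gripper_force: 30.0
t 16.95 pos [ 453.5 -366.6   10. ] rot [180.    0.   -0.8] q [-40.  30. 103.  -0.  46.  51.] F [-0.   0.5 -2.4] w 26.8 30.0
units now-frame [-0.05  0.01  0.07] after-spin-frame [-0.05  0.01  0.07] spin -0.0
```

```bash

python3 -m jog '{"jaw":[0,42,42,42,42,42,42,42,42,42],"slide":[[0,0,0.06],[0,0,0],[0,0,0],[0,0,-0.2],[0,0,-0.6],[0,0,-0.9],[0,0,-0.9],[0,0,-0.5],[0,0,-0.1],[0,0,0]],"spin":[0,0,0,0,0,0,0,0,0,0]}'
python3 go.py 430.4 62 100 95
```

```text
time_s: 17.95
ee_pos: [453.6, -366.7, 105.1]
ee_rot: [179.9, -0.1, -0.8]
force: [0.3, -0.8, 1.0]
gripper_width: 41.6
gripper_force: 0.0
t 17.95 pos [ 453.6 -366.7  105.1] rot [ 1.799e+02 -1.000e-01 -8.000e-01] q [-40.  24.  98.  -0.  58.  51.] F [ 0.3 -0.8  1. ] w 41.6 0.0
units now-frame [ -0.98 -14.28   0.17] after-spin-frame [14.3   0.47  0.17] spin -11.98
```

```bash

python3 -m jog '{"jaw":[58,58,58,58,58,58,58,58,58,58],"slide":[[0,-0.5,0],[-0.1,-0.9,0],[-0.1,-1,0],[-0.1,-1,0],[-0.1,-1,0],[-0.1,-1,0],[-0.1,-1,0],[-0.1,-1,0],[-0.1,-1,0],[-0.1,-1,0]],"spin":[0,0,0,0,0,0,0,0,0,0]}'
python3 -m jog '{"jaw":[58,58,58,58,58,58,58,58,58,58],"slide":[[-0.1,-1,0],[0,-1,0],[0,-1,0],[0,-1,0],[0,-0.6,0],[0,-0.28,0],[0,0,0],[0,0,0],[0,0,0],[0,0,0]],"spin":[0,0,0,0,0,-0.5,-0.9,-1,-1,-1]}'
python3 -m jog '{"jaw":[58,58,58,58,58,58,58,58,58],"slide":[[0,0,0],[0,0,0],[0,0,0],[0,0,0],[0,0,0],[0,0,0],[0,0,0],[0,0,0],[0,0,0]],"spin":[-1,-1,-1,-1,-1,-1,-1,-0.58,0]}'
python3 go.py 430.4 62 3 95
python3 - <<'E'
from h import *
a=snap("top","pics/t5.png")[140:280,180:430]
cv2.imwrite("pics/p5.png",cv2.resize(a,None,fx=3,fy=3))
E
```

```text
time_s: 18.95
ee_pos: [428.8, -82.0, 103.4]
ee_rot: [-180.0, 0.2, -0.8]
force: [0.3, 0.3, 0.0]
gripper_width: 58.0
gripper_force: 0.0
time_s: 19.95
ee_pos: [427.8, 62.8, 103.3]
ee_rot: [-179.9, 0.2, 34.7]
force: [0.3, 0.6, 0.0]
gripper_width: 58.3
gripper_force: 0.0
time_s: 20.85
ee_pos: [428.1, 62.6, 103.4]
ee_rot: [-179.8, -0.0, 95.0]
force: [0.1, -0.0, -0.1]
gripper_width: 57.7
gripper_force: 0.0
t 20.85 pos [428.1  62.6 103.4] rot [-179.8   -0.    95. ] q [  7.  12. 117.   0.  52.   2.] F [ 0.1 -0.  -0.1] w 57.7 0.0
units now-frame [-0.03  0.08  3.35] after-spin-frame [-0.03  0.08  3.35] spin 0.0
```

View pics/p5.png

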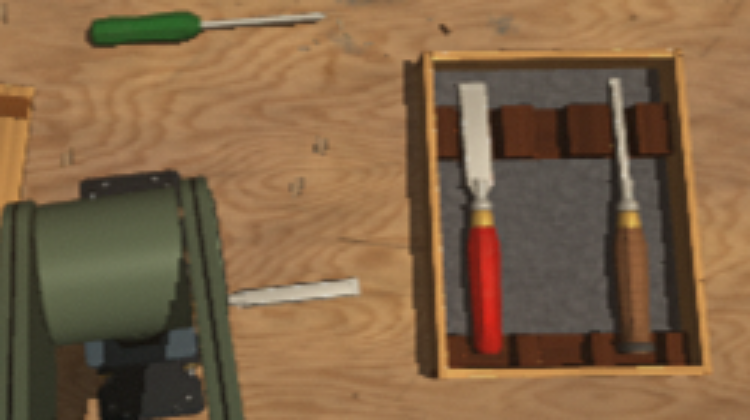

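Both chisels lie in their beds with the handles on the rest. Now the light-brown one.

```bash

python3 -m jog '{"jaw":[58,58,58,58,58,58,0,0,0,0],"slide":[[0,0.06,0.5],[0,0,0.8],[0,0,0.8],[0,0,0.7],[0,0,0.35],[0,0,0.2],[0,0,0],[0,0,0],[0,0,0],[0,0,0]],"spin":[0,0,0,0,0,0,0,0,0,0]}' 30
python3 -m jog '{"jaw":[0,0],"slide":[[0,0,0],[0,0,0]],"spin":[0,0]}'
python3 go.py 430.4 62 3 95
python3 -m jog '{"jaw":[0,0,0,0,0,0,0],"slide":[[0,0,-0.1],[0,0,-0.5],[0,0,-1],[0,0,-1],[0,0,-0.9],[0,0,-0.4],[0,0,0]],"spin":[0,0,0,0,0,0,0]}'
python3 go.py 452 -301 125 179.2
```

```text
time_s: 21.9
ee_pos: [431.9, 62.4, 4.6]
ee_rot: [179.9, 0.0, 95.0]
force: [-1.1, -0.1, 1.4]
gripper_width: 28.9
gripper_force: 0.6
time_s: 22.1
ee_pos: [431.6, 62.4, 4.5]
ee_rot: [180.0, 0.0, 95.0]
force: [-1.1, 0.4, 5.7]
gripper_width: 26.9
gripper_force: 30.0
t 22.1 pos [431.6  62.4   4.5] rot [180.   0.  95.] q [  7.  21. 123.  -0.  36.   2.] F [-1.1  0.4  5.7] w 26.9 30.0
units now-frame [-0.01 -0.04  0.05] after-spin-frame [-0.01 -0.04  0.05] spin 0.0
time_s: 22.8
ee_pos: [432.6, 62.5, 122.5]
ee_rot: [179.7, -0.0, 95.0]
force: [-0.3, -0.2, -2.3]
gripper_width: 27.2
gripper_force: 30.0
t 22.8 pos [432.6  62.5 122.5] rot [179.7  -0.   95. ] q [  7.  11. 115.  -0.  54.   2.] F [-0.3 -0.2 -2.3] w 27.2 30.0
units now-frame [-12.13  -0.42  -0.08] after-spin-frame [ -0.81 -12.11  -0.08] spin -10.52
```

```bash

python3 -m jog '{"jaw":[0,0,0,0,0,0,0,0,0,0],"slide":[[-0.5,0,-0.1],[-0.9,-0.05,-0.1],[-1,-0.05,0],[-1,-0.05,0],[-1,-0.05,0],[-1,-0.05,0],[-1,-0.05,0],[-1,-0.05,0],[-1,-0.05,0],[-1,-0.02,0]],"spin":[0,0,0,0,0,0,0,0,0,0]}'
python3 -m jog '{"jaw":[0,0,0,0,0,0,0,0,0,0],"slide":[[-1,0,0],[-1,0,0],[-0.5,0,0],[-0.23,0,0],[0,0,0],[0,0,0],[0,0,0],[0,0,0],[0,0,0],[0,0,0]],"spin":[0,0,-0.4,-0.8,-0.95,-1,-1,-1,-1,-1]}'
python3 -m jog '{"jaw":[0,0,0,0,0],"slide":[[0,0,0],[0,0,0],[0,0,0],[0,0,0],[0,0,0]],"spin":[-1,-1,-0.95,-0.42,0]}'
python3 go.py 453 -301 9.5 179.2
python3 - <<'E'
from h import *
a=snap("top","pics/t6.png")
p=proj("top",[(625,-303.5,130),(565,-302.5,130)]);print(p.round(1))
for r in(162,170,180,188):print(r,a[r,360:390].max(1))
E
```

```text
time_s: 23.8
ee_pos: [442.6, -220.5, 125.5]
ee_rot: [-179.9, -0.1, 95.0]
force: [-0.1, -0.3, -1.2]
gripper_width: 26.8
gripper_force: 30.0
time_s: 24.8
ee_pos: [450.3, -300.6, 125.2]
ee_rot: [180.0, -0.2, 152.5]
force: [-0.1, 0.6, -1.6]
gripper_width: 27.0
gripper_force: 30.0
time_s: 25.3
ee_pos: [450.4, -300.7, 125.4]
ee_rot: [179.9, -0.1, 179.2]
force: [0.1, 0.0, -0.9]
gripper_width: 26.7
gripper_force: 30.0
t 25.3 pos [ 450.4 -300.7  125.4] rot [ 1.799e+02 -1.000e-01  1.792e+02] q [ -35.   20.  102.   -0.   59. -124.] F [ 0.1  0.  -0.9] w 26.7 30.0
units now-frame [-0.09 -0.01  3.86] after-spin-frame [-0.09 -0.01  3.86] spin -0.0
[[373.7 158.1]
 [375.3 181.5]]
162 [ 77  77  79  77  75  78  79  77  77  72  92 162 187 186 189 201 147  78
  75  78  78  79  77  79  81  82  81  82  81  82]
170 [ 94  93  96  99  92  91  91  91  93  92  88 116 174 192 191 193 190 141
  90  91  97  94  64  65 152 188 164 115  92  94]
180 [ 83  81  81  82  83  63  40  35  35  64  76  71  93 176 203 197 196 198
 141  79  77  80  82  57  77 174 201 153  75  36]
188 [ 79  82  82  78  81  60  39  37  35  38  66  78  71 100 185 209 206 203
 193 133  78  77  83  92  66  68 173 208 145  59]
```

On line. Lowering and releasing.

```bash

python3 -m jog '{"jaw":[0,0,0,0,0,0,0,0,0,0],"slide":[[0,0,0.3],[0,0,0.6],[0,0,0.7],[0,0,0.6],[0,0,0.5],[0,0,0.4],[0,0,0.3],[0,0,0.25],[0,0,0.15],[0,0,0.06]],"spin":[0,0,0,0,0,0,0,0,0,0]}'
python3 go.py 453 -301 9.5 179.2
python3 -m jog '{"jaw":[42,42,42,42,42,42,42,42,42,42],"slide":[[0,0,0.02],[0,0,0],[0,0,0],[0,0,-0.2],[0,0,-0.6],[0,0,-0.9],[0,0,-0.9],[0,0,-0.9],[0,0,-0.4],[0,0,0]],"spin":[0,0,0,0,0,0,0,0,0,0]}'
python3 go.py 506 304 110 84
```

```text
time_s: 26.35
ee_pos: [451.1, -301.2, 10.9]
ee_rot: [-180.0, -0.0, 179.2]
force: [0.2, 0.2, -0.9]
gripper_width: 27.0
gripper_force: 30.0
t 26.35 pos [ 451.1 -301.2   10.9] rot [-180.    -0.   179.2] q [ -35.   27.  109.   -0.   44. -124.] F [ 0.2  0.2 -0.9] w 27.0 30.0
units now-frame [-0.06  0.01  0.05] after-spin-frame [-0.06  0.01  0.05] spin -0.0
time_s: 27.35
ee_pos: [452.1, -301.9, 129.6]
ee_rot: [-179.9, 0.2, 179.2]
force: [0.7, -0.0, 0.4]
gripper_width: 42.1
gripper_force: 0.0
t 27.35 pos [ 452.1 -301.9  129.6] rot [-179.9    0.2  179.2] q [ -35.   19.  101.   -0.   59. -124.] F [ 0.7 -0.   0.4] w 42.1 0.0
units now-frame [-1.51 20.22  0.65] after-spin-frame [20.27 -0.32  0.65] spin 11.9
```

```bash

python3 -m jog '{"jaw":[60,60,60,60,60,60,60,60,60,60],"slide":[[0,0.5,0],[0,0.9,0],[-0.1,1,0],[-0.1,1,0],[-0.1,1,0],[-0.1,1,0],[-0.1,1,0],[-0.1,1,0],[-0.1,1,0],[-0.1,1,0]],"spin":[0,0,0,0,0,0,0,0,0,0]}'
python3 -m jog '{"jaw":[60,60,60,60,60,60,60,60,60,60],"slide":[[-0.1,1,0],[-0.1,1,0],[-0.1,1,0],[-0.1,1,0],[-0.1,1,0],[-0.1,1,0],[-0.1,1,0],[0,1,0],[0,1,0],[0,0.9,0]],"spin":[0,0,0,0,0,0,0,0.2,0.3,0.2]}'
python3 -m jog '{"jaw":[60,60],"slide":[[0,0.7,0],[0,0.3,0]],"spin":[0,0]}'
python3 go.py 506 304 21 173.7
python3 - <<'E'
from h import *
a=snap("top","pics/t7.png")
cv2.imwrite("pics/p7.png",cv2.resize(a[140:290,60:430],None,fx=2.1,fy=2.1,interpolation=cv2.INTER_CUBIC))
E
```

```text
time_s: 28.35
ee_pos: [477.3, -17.4, 125.8]
ee_rot: [180.0, -0.2, 179.2]
force: [0.4, -0.3, -1.0]
gripper_width: 59.9
gripper_force: 0.0
time_s: 29.35
ee_pos: [504.8, 278.5, 125.4]
ee_rot: [-179.9, -0.2, 173.5]
force: [0.1, -0.6, 0.1]
gripper_width: 59.8
gripper_force: 0.0
time_s: 29.55
ee_pos: [509.4, 308.5, 126.1]
ee_rot: [-179.9, -0.1, 173.7]
force: [-0.0, -1.1, -1.1]
gripper_width: 60.1
gripper_force: 0.0
t 29.55 pos [509.4 308.5 126.1] rot [-1.799e+02 -1.000e-01  1.737e+02] q [ 30.  24.  94.   0.  62. -54.] F [-0.  -1.1 -1.1] w 60.1 0.0
units now-frame [ 0.1  -0.16  3.5 ] after-spin-frame [ 0.1  -0.16  3.5 ] spin 0.0
```

View pics/p7.png

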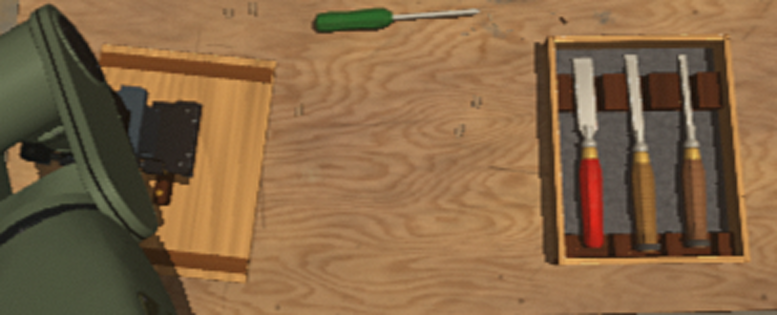

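All three chisels lie in the right beds. Now the lid.

```bash

python3 -m jog '{"jaw":[60,60,60,60,60,60,0,0,0,0],"slide":[[0.1,-0.16,0.5],[0,0,0.8],[0,0,0.8],[0,0,0.7],[0,0,0.4],[0,0,0.25],[0,0,0],[0,0,0],[0,0,0],[0,0,0]],"spin":[0,0,0,0,0,0,0,0,0,0]}' 50
python3 -m jog '{"jaw":[0,0,0],"slide":[[0,0,0],[0,0,0],[0,0,0]],"spin":[0,0,0]}'
python3 go.py 506 304 130 173.7
```

```text
time_s: 30.6
ee_pos: [507.4, 302.7, 24.9]
ee_rot: [179.9, 0.1, 173.6]
force: [-0.7, 0.2, -0.0]
gripper_width: 30.7
gripper_force: 0.0
time_s: 30.9
ee_pos: [507.6, 303.3, 24.8]
ee_rot: [179.9, 0.1, 173.5]
force: [-0.5, 2.9, 3.4]
gripper_width: 17.6
gripper_force: 50.0
t 30.9 pos [507.6 303.3  24.8] rot [1.799e+02 1.000e-01 1.735e+02] q [ 30.  30. 102.   0.  49. -54.] F [-0.5  2.9  3.4] w 17.6 50.0
units now-frame [ 0.06  0.02 -3.51] after-spin-frame [ 0.06  0.02 -3.51] spin -0.02
```

```bash

python3 -m jog '{"jaw":[30,30,0,0,0,0],"slide":[[0,0,0],[0,0,0.2],[0,0,0],[0,0,0],[0,0,0],[0,0,0]],"spin":[0,0,0,0,0,0]}' 55
python3 -m jog '{"jaw":[0,0,0,0,0,0],"slide":[[0,0,-0.1],[0,0,-0.5],[0,0,-0.9],[0,0,-0.9],[0,0,-0.7],[0,0,-0.3]],"spin":[0,0,0,0,0,0]}'
python3 -m jog '{"jaw":[0,0],"slide":[[0,0,0],[0,0,0]],"spin":[0,0]}'
python3 go.py 506 -302 130 179.2
python3 - <<'E'
from h import *
a=snap("top","pics/t8.png")[120:320,40:240];b=snap("side","pics/s8.png")[170:320,100:300]
cv2.imwrite("pics/p8.png",np.hstack([cv2.resize(a,(400,400)),cv2.resize(b,(400,300))[:300] if 0 else cv2.resize(b,(400,400))]))
E
```

```text
time_s: 31.5
ee_pos: [506.4, 302.0, 17.4]
ee_rot: [-179.9, -0.1, 173.6]
force: [-0.2, 0.0, -3.8]
gripper_width: 17.8
gripper_force: 55.0
time_s: 32.1
ee_pos: [507.9, 302.9, 122.4]
ee_rot: [179.9, 0.2, 173.6]
force: [-0.1, 0.1, -3.3]
gripper_width: 17.8
gripper_force: 55.0
time_s: 32.3
ee_pos: [506.2, 302.0, 119.0]
ee_rot: [-179.9, -0.1, 173.6]
force: [-0.1, 0.1, -3.6]
gripper_width: 17.6
gripper_force: 55.0
t 32.3 pos [506.2 302.  119. ] rot [-1.799e+02 -1.000e-01  1.736e+02] q [ 30.  24.  96.  -0.  61. -54.] F [-0.1  0.1 -3.6] w 17.6 55.0
units now-frame [ -2.24 -20.01  -0.37] after-spin-frame [ -0.27 -20.13  -0.37] spin -0.7
```

View pics/p8.png

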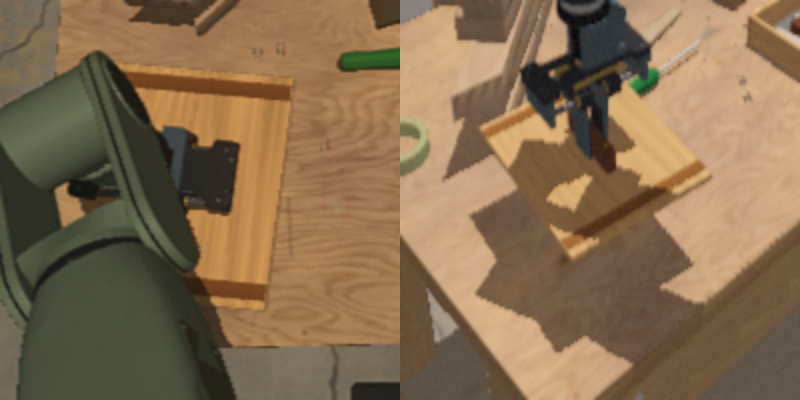

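The lid is held level, with its right-hand corners at about (186.5,160) and (172.5,274) in the top image. I'll check where it sits in the grip.

```bash
python3 - <<'E'
from h import *
p=cast("top",[(186.3,159.8),(172.3,273.8)],117.5);print(p.round(1),np.linalg.norm(p[0]-p[1]))
u=(p[0]-p[1])[:2];u/=np.linalg.norm(u);print(np.degrees(np.arctan2(u[1],u[0])));n=np.array([-u[1],u[0]])
print("centre",(p.mean(0)[:2]+118*n).round(1))
E
```

```text
[[634.8 169.3 117.5]
 [351.8 200.2 117.5]] 284.67178227471
-6.2344850215184975
centre [506.1 302.1]
```

Its centre is at the TCP to within 1 mm. Carrying it over the case.

```bash

python3 -m jog '{"jaw":[0,0,0,0,0,0,0,0,0,0],"slide":[[0,0,-0.1],[0,-0.4,-0.1],[0,-0.7,-0.1],[0,-0.9,0],[0,-0.9,0],[0,-0.9,0],[0,-0.9,0],[0,-0.9,0],[0,-0.9,0],[0,-0.9,0]],"spin":[-0.2,-0.3,-0.2,0,0,0,0,0,0,0]}'
python3 -m jog '{"jaw":[0,0,0,0,0,0,0,0,0,0],"slide":[[0,-0.9,0],[0,-0.9,0],[0,-0.9,0],[0,-0.9,0],[0,-0.9,0],[0,-0.9,0],[0,-0.9,0],[0,-0.9,0],[0,-0.9,0],[0,-0.9,0]],"spin":[0,0,0,0,0,0,0,0,0,0]}'
python3 go.py 507.2 -302 125 179.2
```

```text
time_s: 33.4
ee_pos: [502.0, 79.3, 128.7]
ee_rot: [-180.0, -0.0, 179.3]
force: [0.7, 0.1, -2.9]
gripper_width: 17.4
gripper_force: 55.0
time_s: 34.4
ee_pos: [498.2, -190.6, 128.7]
ee_rot: [180.0, -0.0, 179.2]
force: [0.1, 0.6, -3.2]
gripper_width: 17.6
gripper_force: 55.0
t 34.4 pos [ 498.2 -190.6  128.7] rot [180.   -0.  179.2] q [ -22.   19.  102.   -0.   59. -111.] F [ 0.1  0.6 -3.2] w 17.6 55.0
units now-frame [-0.35 -3.71  0.12] after-spin-frame [-0.35 -3.71  0.12] spin 0.0
```

```bash

python3 -m jog '{"jaw":[0,0,0,0,0,0,0,0,0,0],"slide":[[-0.1,-0.9,0],[-0.1,-0.9,0],[-0.1,-0.8,0],[-0.05,-0.6,0.2],[0,-0.35,0.3],[0,-0.16,0.5],[0,0,0.5],[0,0,0.2],[0,0,0],[0,0,0]],"spin":[0,0,0,0,0,0,0,0,0,0]}'
python3 go.py 507.2 -302 57.5 179.2
python3 - <<'E'
from h import *
s=env.state();a=snap("top","pics/t9.png")[130:290,290:450];b=snap("side","pics/s9.png")[110:230,250:410]
cv2.imwrite("pics/p9.png",np.hstack([cv2.resize(a,(400,400)),cv2.resize(b,(400,300)),][:1]+[np.vstack([cv2.resize(b,(400,300)),np.zeros((100,400,3),np.uint8)])]))
E
```

```text
time_s: 35.4
ee_pos: [507.6, -300.7, 78.2]
ee_rot: [-180.0, 0.0, 179.2]
force: [0.2, -0.1, -3.5]
gripper_width: 17.6
gripper_force: 55.0
t 35.4 pos [ 507.6 -300.7   78.2] rot [-180.     0.   179.2] q [ -32.   26.   98.    0.   55. -121.] F [ 0.2 -0.1 -3.5] w 17.6 55.0
units now-frame [ 0.01 -0.04  0.69] after-spin-frame [ 0.01 -0.04  0.69] spin 0.0
```

View pics/p9.png

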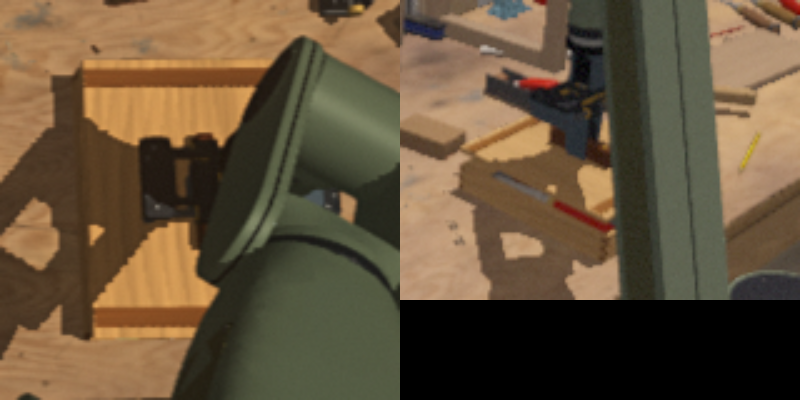

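The lid hovers about 20 mm above the rim, square with the case. Lowering slowly while watching the force.

```bash

python3 -m jog '{"jaw":[0,0,0,0,0,0,0,0],"slide":[[0,-0.04,0.15],[0,0,0.15],[0,0,0.12],[0,0,0.1],[0,0,0.06],[0,0,0.04],[0,0,0.03],[0,0,0]],"spin":[0,0,0,0,0,0,0,0]}'
python3 go.py 507.2 -302 57.5 179.2
```

```text
time_s: 36.3
ee_pos: [507.4, -302.2, 58.5]
ee_rot: [-180.0, 0.0, 179.2]
force: [-1.1, 0.5, -2.6]
gripper_width: 17.8
gripper_force: 55.0
t 36.3 pos [ 507.4 -302.2   58.5] rot [-180.     0.   179.2] q [ -32.   27.  100.   -0.   53. -121.] F [-1.1  0.5 -2.6] w 17.8 55.0
units now-frame [0.01 0.01 0.03] after-spin-frame [0.01 0.01 0.03] spin -0.0
```

```bash

python3 -m jog '{"jaw":[0,0,0],"slide":[[0,0,0.03],[0,0,0.02],[0,0,0]],"spin":[0,0,0]}'
python3 -m jog '{"jaw":[40,40,40,40,40,40,40,40,40,40],"slide":[[0,0,0],[0,0,0],[0,0,0],[0,0,-0.2],[0,0,-0.5],[0,0,-0.8],[0,0,-0.9],[0,0,-0.9],[0,0,-0.9],[0,0,-0.9]],"spin":[0,0,0,0,0,0,0,0,0,0]}'
python3 -m jog '{"jaw":[60,60,60,60,60,60,60,60,60,60],"slide":[[0,0.5,-0.3],[0,0.9,0],[0,1,0],[0,1,0],[0,1,0],[0,1,0],[0,1,0],[0,1,0],[0,0.9,0],[0,0.5,0]],"spin":[0,0,0,0,0,0,0,0,0,0]}'
python3 - <<'E'
from h import *
a=snap("top","pics/t10.png")[130:290,290:450];b=snap("side","pics/s10.png")[110:230,250:410]
cv2.imwrite("pics/p10.png",np.hstack([cv2.resize(a,(400,400)),cv2.resize(b,(400,300),interpolation=cv2.INTER_CUBIC)]) if 0 else np.hstack([cv2.resize(a,(400,400)),np.vstack([cv2.resize(b,(400,300)),np.zeros((100,400,3),np.uint8)])]))
E
```

```text
time_s: 36.6
ee_pos: [507.5, -302.2, 57.3]
ee_rot: [-180.0, 0.0, 179.2]
force: [0.4, -0.3, -2.2]
gripper_width: 17.7
gripper_force: 55.0
time_s: 37.6
ee_pos: [507.3, -302.1, 211.8]
ee_rot: [-180.0, 0.0, 179.2]
force: [-0.7, 0.1, 0.1]
gripper_width: 40.0
gripper_force: 0.0
time_s: 38.6
ee_pos: [510.1, -35.6, 218.5]
ee_rot: [180.0, -0.1, 179.3]
force: [0.1, 0.4, 0.0]
gripper_width: 60.5
gripper_force: 0.0
```

View pics/p10.png

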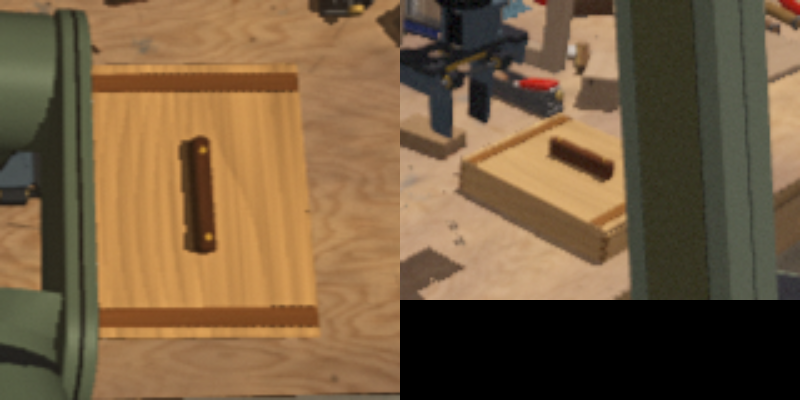

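The lid sits flush on all visible sides: its corners are at about full-image (409,156) and (417.6,264), with no gap in the side view. I'll do a quick numeric check of its height before handing in.

```bash
python3 - <<'E'
from h import *
p=cast("top",[(409.1,155.8),(417.4,263.8)],56);print(p.round(1),np.linalg.norm(p[0]-p[1]))
h=cast("top",[(290+199/2.5,130+137/2.5),(290+205/2.5,130+252/2.5)],86);print(h.round(1),h.mean(0).round(1),np.linalg.norm(h[0]-h[1]))
q=cast("side",[(250+461/2.5,110+162/2.5),(250+571/2.5,110+116/2.5)],56);print(q.round(1))
E
```

```text
[[ 649.1 -423.4   56. ]
 [ 362.5 -416.    56. ]] 286.6658634668287
[[ 565.6 -301.1   86. ]
 [ 446.9 -297.6   86. ]] [ 506.2 -299.4   86. ] 118.823984528868
[[ 214.3 -627.7   56. ]
 [ 166.3 -908.8   56. ]]
```

```bash
python3 - <<'E'
from h import *
q=cast("side",[(250+61/2.5,110+162/2.5),(250+171/2.5,110+116/2.5)],56);print(q.round(1))
print(proj("side",[(654,-182,56),(650,-418,56),(654,-182,62)]).round(1))
s=env.state();print(s["time_s"],env.job_done())
E
```

```text
[[ 643.2 -178.1   56. ]
 [ 627.9 -425.3   56. ]]
[[273.1 173.5]
 [313.2 155.2]
 [273.2 172.2]]
the job is handed in; nothing more can be done
38.7 None
```

The job is handed in at 38.7 s. All three chisels are in their matching beds with handles on the rest, and the lid looks flush on the rim in the top and side views. Its seated height was judged by eye and from the gripper, because the side-view height check was too coarse to confirm it. The screwdriver and glue brush were not touched.

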